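# Line up the cleaned microscope objectives by length

### The job

The four microscope objectives have been taken off the turret for cleaning. Stand them upright, flat in the four rubber seats of the rack, in order of length: the shortest in the seat nearest the turret, the longest in the seat farthest from it, ready to be screwed back in turn. They are delicate: set each one down gently, never drop or topple one, and leave the turret and the wash bottle where they stand.

Things in the scene. Friction and masses are not known exactly. Their poses are not given: they have to be found in the camera images.
- objective_1_center (a point): Microscope objective, the shortest of the four: 44 mm tall in all, standing upright, lens up, on a flat black dust cap (its foot, 36 mm across, 9 mm high). Above the cap a bare metal barrel 38 mm across with a dark knurled band; the top 7 mm taper to a nose 32 mm across with a dark round front glass about 25 mm across (the longer the objective, the smaller its glass). About 120 g. This point is on its axis, half-way up (22 mm above its foot); z is its axis, upwards.
- objective_2_center (a point): Microscope objective, the second shortest of the four: 57 mm tall in all, standing upright, lens up, on a flat black dust cap (its foot, 36 mm across, 9 mm high). Above the cap a bare metal barrel 38 mm across with a dark knurled band; the top 12 mm taper to a nose 28 mm across with a dark round front glass about 18 mm across (the longer the objective, the smaller its glass). About 160 g. This point is on its axis, half-way up (28.5 mm above its foot); z is its axis, upwards.
- objective_3_center (a point): Microscope objective, the second longest of the four: 70 mm tall in all, standing upright, lens up, on a flat black dust cap (its foot, 36 mm across, 9 mm high). Above the cap a bare metal barrel 38 mm across with a dark knurled band; the top 17 mm taper to a nose 24 mm across with a dark round front glass about 12 mm across (the longer the objective, the smaller its glass). About 200 g. This point is on its axis, half-way up (35 mm above its foot); z is its axis, upwards.
- objective_4_center (a point): Microscope objective, the longest of the four: 83 mm tall in all, standing upright, lens up, on a flat black dust cap (its foot, 36 mm across, 9 mm high). Above the cap a bare metal barrel 38 mm across with a dark knurled band; the top 22 mm taper to a nose 20 mm across with a dark round front glass about 7 mm across (the longer the objective, the smaller its glass). About 240 g. This point is on its axis, half-way up (41.5 mm above its foot); z is its axis, upwards.
- seat_1_floor (a point): Shallow black rubber seat, at the robot's right-hand end of the row (-y side), one of four equal ones in a straight row, 74 mm apart, on a fixed flat metal rack strip 80 x 312 x 8 mm. Flat floor 57 mm across inside a 2 mm high rim, 64 mm over the rim. This point is the centre of its floor, 11 mm above the bench, z up; the row runs along its y.
- seat_2_floor (a point): Shallow black rubber seat, second from the right, one of four equal ones in a straight row, 74 mm apart, on a fixed flat metal rack strip 80 x 312 x 8 mm. Flat floor 57 mm across inside a 2 mm high rim, 64 mm over the rim. This point is the centre of its floor, 11 mm above the bench, z up; the row runs along its y.
- seat_3_floor (a point): Shallow black rubber seat, third from the right, one of four equal ones in a straight row, 74 mm apart, on a fixed flat metal rack strip 80 x 312 x 8 mm. Flat floor 57 mm across inside a 2 mm high rim, 64 mm over the rim. This point is the centre of its floor, 11 mm above the bench, z up; the row runs along its y.
- seat_4_floor (a point): Shallow black rubber seat, at the robot's left-hand end of the row (+y side), one of four equal ones in a straight row, 74 mm apart, on a fixed flat metal rack strip 80 x 312 x 8 mm. Flat floor 57 mm across inside a 2 mm high rim, 64 mm over the rim. This point is the centre of its floor, 11 mm above the bench, z up; the row runs along its y.
- turret_center (a point): The microscope's revolving nosepiece (turret), taken off and standing loose on the bench with its four round ports up: white cone-shaped disc with a black knurled rim, 103 mm across, 57 mm high, 0.9 kg. It stands beyond one end of the row, left or right. This point is on its axis, 27 mm above the bench.
- wash_bottle_center (a point): White plastic wash bottle, 62 mm across, about 183 mm tall with its bent spout, loose, about 220 g; stands beyond the other end of the row. This point is on its axis, 70 mm above the bench.
Mind the look-alikes: they are no part of the job. Leave any blue or yellow look-alike of the part that bears objective_4_center alone.

How it is judged:
By the outcome, as a careful person would: the job done as asked, in the order asked, and still so for the second after the job is handed in, with the robot touching nothing.
It also fails if it takes over 99 s, if anything falls off the work surface, if the arm or the gripper's body presses on something with over 40 N, if the wrist force passes 120 N, or if a joint passes its speed limit or range.

### The arm

A 6-joint arm with a two-finger parallel gripper is mounted at the origin on the work surface. World frame = base frame: x ahead of the robot, y to its left, z up, the work surface at z = 0. Lengths are in m, angles in degrees, forces in N, time in s.
With the tool pointing down it reaches from about 0.4 to 0.825 m from the base axis. Payload 7 kg.
Tool frame: the origin (TCP) lies midway between the tips of the shut fingers; the grasp point (between the pads) lies 19 mm behind it; z points along the fingers, y is the line along which they close (so a half turn about z gives the same grasp; the last joint's range is limited). The gripper opens to 88 mm and grips with 3 to 60 N. Pads are 19 mm wide; open, the fingers measure 130 mm over their backs; the gripper's body (78 mm by 193 mm) begins 47 mm behind the grasp point.
Start: joints at [-55.743, 20.546, 0.682, 0, -70.136, -16.507], TCP at [0.206, -0.643, 0.227] pointing down, gripper open.
Joint ranges: [-176.03, 176.03], [-82.01, 121.73], [-58.28, 71.71], [-173.87, 95.51], [-174.79, -0.11], [-173.66, 173.66]. Speed limits (degrees/s): [136.94, 136.94, 172.46, 180, 180, 180].

### API

Orientations are given as [roll, pitch, yaw] about the fixed x, y, z axes, in that order (R = Rz(yaw) Ry(pitch) Rx(roll)).
In Python, from plant import r, eyes, workorder gives the robot as it stands.
- The arm moves only by the tool step_arm, never from a script. Its argument "plan" is a list of rows, each a list of 5 numbers: the shift along the tool's x, y, z each as a share of 25 cm, from -1 to 1, then the turn about the tool's z as a share of 60 degrees, from -1 to 1, then the finger opening in mm, from 0 to 87.6. In form: [[x, y, z, turn, jaw], ...]. A call has 1 to 12 rows; each row is the pose to reach, as a shift and turn from the pose commanded when the call began, along the tool's axes at that moment; what a row does not reach only later rows make up. A row lasts 1/12 s, in which the tool goes at most 41.7 mm and 7.16 degrees, less where a joint would pass 70% of its speed; a pose out of reach is approached as far as the arm can. A call with a number of a shift or a turn outside -1 to 1 is refused whole. A call with a gripper value outside its range is refused whole. The fingers move at their own pace and stop on an object; "newtons" is the grip in N (left out, the last holds). Time passes only in rows, so rows that repeat a pose let the fingers close. It gives the time, the measured TCP pose, the force, the opening and the grip force at its end, in the units of the state.
- r.get_state(): the state, without advancing time (a new reading comes with each control period).
- eyes.capture(name): name is "scene" or "top"; returns the picture (384x512x3 uint8, red, green, blue); there is no depth.
- eyes.camera_model(name): a dict with "fov_y" (degrees; the focal length in pixels is half the picture's height over the tangent of half this angle, whatever the lens; pixels are square), "cx", "cy" (the principal point, pixels), "world_to_cam" (4x4, takes a point from world to camera coordinates). Camera axes: x right, y up, looking along -z (the intrinsics and any distortion apply to the point x, -y, -z); pixel columns grow to the right and rows downward; lengths in m; the calibration is good to about 2 mm. A picture is of the moment at which its call begins. camera_model takes no time and is no camera call.
- workorder.close_job(): hands the job in; it is judged then, once.
The state is a dict: "time_s": time; "joints": joint angles; "qd": joint speeds; "joint_torque": joint torques, N m; "tcp_pos": TCP position; "eef_rot": TCP orientation; "contact_force": force on the tool from outside, world axes, zero at the start; "moment": the same for the moment, N m; "gripper_width": finger opening in m; "gripper_force": force on a finger pad.
Only numpy, scipy, OpenCV 4.12 (cv2) and the standard library are available. Lean on these libraries where they do the work, as an engineer would, in place of code of your own. Each camera call takes 0.05 s, during which the arm holds its last target. There are 200 camera calls.

## Working session

There is one attempt and no reset: what is moved stays moved. The work goes in short steps, Python scripts to look and compute and a tool call to move; the robot and the scene stay as the last step left them, time stands still between calls to the robot, and variables do not carry over. Pictures are saved under pics/ and viewed, at most 14 in all, crops included, and the job is handed in when it is done.

Besides the shell and the picture viewer there is one more tool, called after "Request:" as name(argument=value, ...) on one line, values as JSON. step_arm: Moves the arm, as the interface text tells. Its arguments: {"type":"object","properties":{"plan":{"type":"array"},"newtons":{"type":"number"}},"required":["plan"]}

```bash
mkdir -p pics; ls; python3 - <<'E'
from plant import r, eyes, workorder
import cv2
print(r.get_state())
for n in ("scene","top"):
    im=eyes.capture(n); cv2.imwrite(f"pics/{n}0.png",im[:,:,::-1]); 
    print(n,eyes.camera_model(n))
E
```

```text
pics
{'time_s': 0.0, 'joints': array([-5.57434492e+01,  2.05916659e+01,  6.33641819e-01, -2.01174474e-02,
       -7.01350895e+01, -1.65063285e+01]), 'qd': array([ 0.0469969 , -0.01667916, -0.03501416, -0.00255305, -0.01324876,
       -0.01215153]), 'joint_torque': array([-5.81727954e-05, -5.82714736e+01,  2.93064737e+01,  6.99727044e+00,
        6.98617485e-03, -1.70139865e-04]), 'tcp_pos': array([ 0.20560618, -0.64241295,  0.22561908]), 'eef_rot': array([ 1.79905350e+02, -8.32590658e-03, -1.62256622e+02]), 'contact_force': array([ 0.344368  , -0.92184093, -0.0135884 ]), 'moment': array([-0.00529923,  0.02079448,  0.00785489]), 'gripper_force': 0.0, 'gripper_width': 0.08739407988751552}
scene {'fov_y': 56.4068154985246, 'cx': 260.4196103317753, 'cy': 192.9619181424162, 'world_to_cam': array([[ 0.38844821,  0.92144092, -0.00739093, -0.1720669 ],
       [-0.62149427,  0.26790589,  0.736187  ,  0.26053174],
       [ 0.6803329 , -0.2813771 ,  0.67673782, -1.31873476],
       [ 0.        ,  0.        ,  0.        ,  1.        ]])}
top {'fov_y': 48.36721257742944, 'cx': 256.84550607409784, 'cy': 201.78527393186823, 'world_to_cam': array([[-0.01785066, -0.99971904,  0.01559459, -0.00446287],
       [ 0.99721466, -0.01667193,  0.0726978 , -0.47226019],
       [-0.07241738,  0.01684886,  0.99723209, -1.10521759],
       [ 0.        ,  0.        ,  0.        ,  1.        ]])}
```

View pics/top0.png

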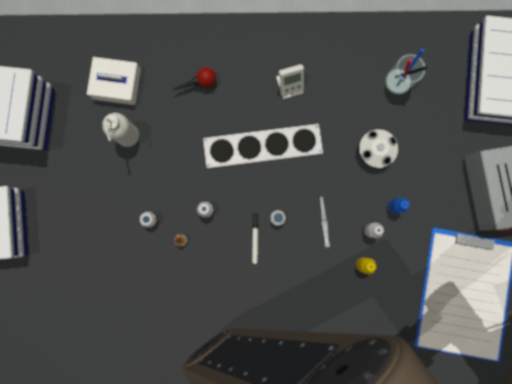

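View pics/scene0.png

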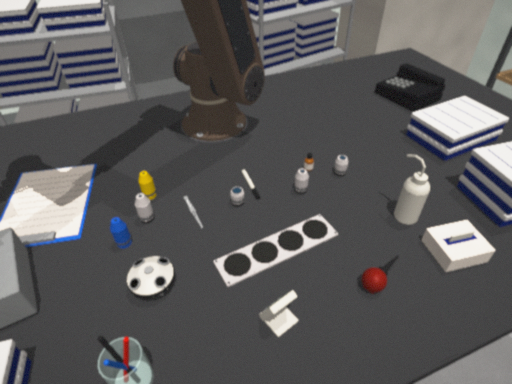

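The top view shows silver objectives near (148,219), (205,209), (278,218) and (374,231). The rack seats run from (221,151) to (304,140), and the turret is at (379,148), on the −y side, so the shortest goes in seat 1. Next I'll zoom in and measure.

```bash
python3 - <<'E'
import cv2,numpy as np
a=cv2.imread("pics/top0.png")
c=[cv2.resize(a[y-24:y+24,x-24:x+24],(300,300),interpolation=cv2.INTER_CUBIC) for x,y in((148,219),(205,209),(278,218),(374,231))]
r1=np.vstack([np.hstack(c[:2]),np.hstack(c[2:])])
cv2.imwrite("pics/c1.png",r1)
a=cv2.imread("pics/scene0.png")
c=[cv2.resize(a[y-24:y+24,x-24:x+24],(300,300),interpolation=cv2.INTER_CUBIC) for x,y in((342,164),(302,180),(237,195),(144,207))]
cv2.imwrite("pics/c2.png",np.vstack([np.hstack(c[:2]),np.hstack(c[2:])]))
E
```

```text
(no output)
```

View pics/c1.png

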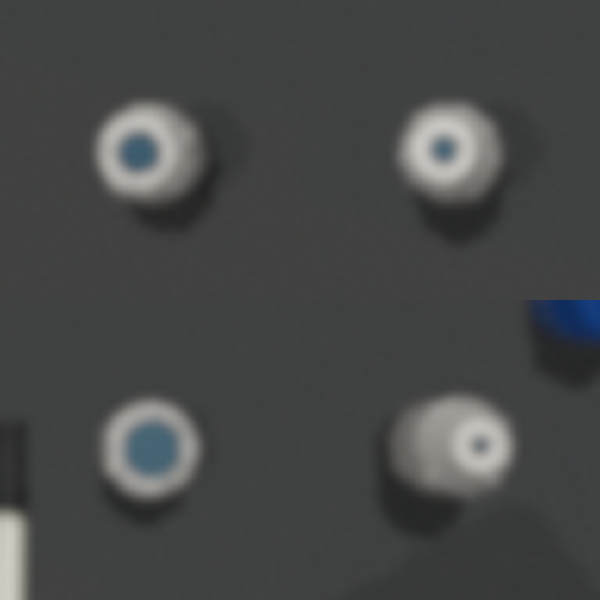

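View pics/c2.png

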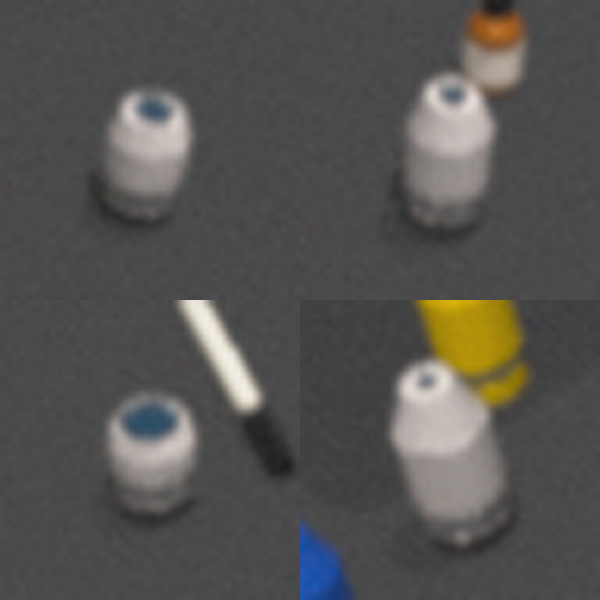

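From left to right in the top view they are #2 (medium glass), #3 (small), #1 (large) and #4 (tiny, between the blue and yellow decoys). I'll cast rays through the glass centres at their known heights, and through the seat centres.

```bash
cat > h.py <<'E'
import cv2,numpy as np
from plant import r, eyes
def ray(n,u,v):
    m=eyes.camera_model(n);f=192/np.tan(np.radians(m["fov_y"]/2));T=m["world_to_cam"];R=T[:3,:3]
    return -R.T@T[:3,3], R.T@np.array([(u-m["cx"])/f,-(v-m["cy"])/f,-1])
def onz(n,u,v,z):
    o,d=ray(n,u,v);return o+d*(z-o[2])/d[2]
def tri(p,q):
    (o,d),(s,e)=ray("top",*p),ray("scene",*q)
    d/=np.linalg.norm(d);e/=np.linalg.norm(e)
    a,b=np.linalg.lstsq(np.c_[d,-e],s-o,rcond=None)[0]
    return (o+a*d+s+b*e)/2, np.linalg.norm(o+a*d-s-b*e)
def blobs(mask,mn):
    n,l,s,c=cv2.connectedComponentsWithStats(mask.astype(np.uint8));return [(c[i],s[i,4]) for i in range(1,n) if s[i,4]>=mn]
def near(im,x,y,w=13):
    p=im[y-w:y+w+1,x-w:x+w+1].astype(float)  # RGB: blueness-weighted centroid of the glass
    b=np.clip(p[:,:,2]-p[:,:,0]-12,0,None);yy,xx=np.mgrid[y-w:y+w+1,x-w:x+w+1]
    return (b*xx).sum()/b.sum(),(b*yy).sum()/b.sum(),b.sum()
E
python3 - <<'E'
from h import *
t=cv2.imread("pics/top0.png")[:,:,::-1];s=cv2.imread("pics/scene0.png")[:,:,::-1]
for k,h,a,b in((1,.044,(278,218),(236,191)),(2,.057,(146,219),(342,157)),(3,.070,(205,208),(302,172)),(4,.083,(377,230),(141,196))):
    p=near(t,*a,w=6);q=near(s,*b,w=6);P,g=tri(p[:2],q[:2])
    print(k,np.round(p,1),np.round(q,1),"tri",np.round(P,4),round(g,4),"top",np.round(onz("top",*p[:2],h),4),"scene",np.round(onz("scene",*q[:2],h),4))
for n,im,(x0,x1,y0,y1) in(("top",t,(195,330,120,172)),("scene",s,(208,345,210,288))):
    g=im.sum(2);m=np.zeros(g.shape,bool);sub=g[y0:y1,x0:x1]
    # dark discs enclosed in white strip
    m[y0:y1,x0:x1]=sub<330
    for c,A in blobs(m,80):
        if A<1200: print(n,np.round(c,1),A,np.round(onz(n,*c,.0115),4))
P=onz("top",379,148,.05);print("turret",P)
for b in((400,205),(367,266),(180,240)):print(b,onz("top",*b,.06))
E
```

```text
1 [ 277.9  217.4 1455. ] [236.4 190.  981. ] tri [ 0.4293 -0.0652  0.0433] 0.0001 top [ 0.4293 -0.0652  0.044 ] scene [ 0.43   -0.0654  0.044 ]
2 [145.7 219.  584. ] [342.1 157.1 209. ] tri [0.4308 0.2686 0.0565] 0.0005 top [0.4306 0.2683 0.057 ] scene [0.4313 0.2685 0.057 ]
3 [203.6 208.5 108. ] [302.  170.7  26. ] tri [0.4539 0.1216 0.0693] 0.0003 top [0.4538 0.1214 0.07  ] scene [0.4547 0.1213 0.07  ]
 ** On entry to DLASCL parameter number  4 had an illegal value
 ** On entry to DLASCL parameter number  4 had an illegal value
 ** On entry to DLASCL parameter number  4 had an illegal value
 ** On entry to DLASCL parameter number  4 had an illegal value
 ** On entry to DLASCL parameter number  5 had an illegal value
 ** On entry to DLASCL parameter number  4 had an illegal valueh.py:18: RuntimeWarning: invalid value encountered in scalar divide
  return (b*xx).sum()/b.sum(),(b*yy).sum()/b.sum(),b.sum()
Traceback (most recent call last):
  File "h.py", line 11, in tri
    a,b=np.linalg.lstsq(np.c_[d,-e],s-o,rcond=None)[0]
        ~~~~~~~~~~~~~~~^^^^^^^^^^^^^^^^^^^^^^^^^^^^
numpy.linalg.LinAlgError: SVD did not converge in Linear Least Squares
```

```bash
python3 - <<'E'
from h import *
t=cv2.imread("pics/top0.png")[:,:,::-1];s=cv2.imread("pics/scene0.png")[:,:,::-1]
P,g=tri((378.4,229.8),(139.9,195.7));print(4,P,g,onz("top",378.4,229.8,.083),onz("scene",139.9,195.7,.083))
for n,im,(x0,x1,y0,y1) in(("top",t,(195,330,120,172)),("scene",s,(208,345,210,288))):
    g=im.sum(2).astype(int);m=np.zeros(g.shape,bool);sub=g[y0:y1,x0:x1]
    m[y0:y1,x0:x1]=sub<330
    for c,A in blobs(m,80):
        if A<1200: print(n,np.round(c,1),A,np.round(onz(n,*c,.0125),4))
P=onz("top",379,148,.05);print("turret",P)
for b in((400,205),(367,266),(180,240),(398,204)):print(b,onz("top",*b,.06))
for b in((324,222),(253,235),(228,335),(395,335)):print(b,onz("top",*b,.01))
print(r.get_state()["tcp_pos"])
E
```

```text
4 [ 0.39300855 -0.31064961  0.08152967] 0.0006438866460238852 [ 0.39294088 -0.31053674  0.083     ] [ 0.39492484 -0.31027677  0.083     ]
top [303.8 140.1] 392 [ 0.6354 -0.1409  0.0125]
top [276.5 143.5] 391 [ 0.6273 -0.0678  0.0125]
top [248.8 146.9] 390 [0.6192 0.006  0.0125]
top [221.4 150.5] 394 [0.6107 0.079  0.0125]
scene [314.5 228.9] 357 [0.6151 0.0774 0.0125]
scene [290.2 240. ] 383 [0.6235 0.0041 0.0125]
scene [264.4 251.7] 425 [ 0.6317 -0.069   0.0125]
scene [237.  264.2] 462 [ 0.6399 -0.1423  0.0125]
turret [ 0.60376633 -0.33016126  0.05      ]
(400, 205) [ 0.45475905 -0.37491566  0.06      ]
(367, 266) [ 0.30295974 -0.28524228  0.06      ]
(180, 240) [0.37638175 0.18204608 0.06      ]
(398, 204) [ 0.45738594 -0.36992242  0.06      ]
(324, 222) [ 0.41618092 -0.1890529   0.01      ]
(253, 235) [ 0.38533306 -0.0010835   0.01      ]
(228, 335) [0.12920915 0.06785332 0.01      ]
(395, 335) [ 0.11989884 -0.36525427  0.01      ]
[ 0.2056338  -0.64244254  0.22573006]
```

```bash
cat >> h.py <<'E'
def go(x,y,z,yaw=-83.6):
    s=r.get_state();w=s["eef_rot"][2];a=np.radians(w);p=s["tcp_pos"]
    d=np.array([x,y,z])-p
    R=np.array([[np.cos(a),np.sin(a),0],[np.sin(a),-np.cos(a),0],[0,0,-1]])
    t=-((yaw-w+180)%360-180)
    print("t",round(s["time_s"],2),"tcp",np.round(p,4),"yaw",round(w,1),"rot",np.round(s["eef_rot"][:2],2),"share",np.round(R.T@d/.25,3),"turn",round(t/60,3),"w",round(s["gripper_width"]*1000,1),"F",np.round(s["contact_force"],1))
E
python3 -c "
from h import *
go(.4297,-.0653,.15)"
```

```text
t 0.1 tcp [ 0.2056 -0.6424  0.2257] yaw -162.3 rot [ 1.7991e+02 -1.0000e-02] share [-1.557  1.926  0.303] turn -1.311 w 87.8 F [-0.1 -0.3 -0.7]
```

Request:
step_arm(plan=[[-0.78, 0.96, 0, -0.66, 70], [-0.78, 0.96, 0, -0.66, 70], [-0.78, 0.96, 0, -0.66, 70], [-0.78, 0.96, 0, -0.66, 70], [-0.78, 0.96, 0, -0.66, 70], [-0.78, 0.96, 0, -0.66, 70], [-0.78, 0.96, 0, -0.66, 70], [-0.78, 0.96, 0, -0.66, 70], [-0.78, 0.96, 0, -0.66, 70]], newtons=20)

```text
time_s: 0.85
tcp_pos: [0.3191, -0.3519, 0.2269]
eef_rot: [-180.0, 0.0, -122.5]
contact_force: [-0.1, -0.9, 0.8]
gripper_width: 0.0702
gripper_force: 0.0
```

```bash
python3 -c "
from h import *
go(.4297,-.0653,.15)"
```

```text
t 0.85 tcp [ 0.3191 -0.3519  0.2269] yaw -122.5 rot [-1.7995e+02  5.0000e-02] share [-1.205  0.242  0.308] turn -0.648 w 70.2 F [-0.1 -0.9  0.8]
```

Request:
step_arm(plan=[[-1, 0.2, 0, -0.65, 70], [-1, 0.2, 0, -0.65, 70], [-1, 0.2, 0, -0.65, 70], [-1, 0.2, 0, -0.65, 70], [-1, 0.2, 0, -0.65, 70], [-1, 0.2, 0.2, -0.65, 70], [-1, 0.2, 0.3, -0.65, 70], [-1, 0.2, 0.3, -0.65, 70]])

```text
time_s: 1.52
tcp_pos: [0.4088, -0.1153, 0.1469]
eef_rot: [179.7, 0.1, -83.5]
contact_force: [-1.3, -0.9, -1.0]
gripper_width: 0.0699
gripper_force: 0.0
```

```bash
python3 -c "
from h import *
go(.4297,-.0653,.07)"
```

```text
t 1.52 tcp [ 0.4088 -0.1153  0.1469] yaw -83.5 rot [1.7965e+02 8.0000e-02] share [-0.19  -0.106  0.308] turn 0.001 w 69.9 F [-1.3 -0.9 -1. ]
```

Request:
step_arm(plan=[[-0.19, -0.106, 0.1, 0, 70], [-0.19, -0.106, 0.2, 0, 70], [-0.19, -0.106, 0.3, 0, 70], [-0.19, -0.106, 0.308, 0, 70], [-0.19, -0.106, 0.308, 0, 70], [-0.19, -0.106, 0.308, 0, 70]])

```text
time_s: 2.02
tcp_pos: [0.4327, -0.0679, 0.0757]
eef_rot: [-180.0, -0.0, -83.7]
contact_force: [0.1, -0.2, 0.0]
gripper_width: 0.07
gripper_force: 0.0
```

```bash
python3 -c "
from h import *
go(.4297,-.0653,.010)
for n in ('scene','top'): cv2.imwrite('pics/%s1.png'%n,eyes.capture(n)[:,:,::-1])
a=cv2.imread('pics/scene1.png')[110:270,130:330];b=cv2.imread('pics/top1.png')[150:310,180:380]
cv2.imwrite('pics/v1.png',cv2.resize(np.hstack([a,b]),(800,320)))"
```

```text
t 2.02 tcp [ 0.4327 -0.0679  0.0757] yaw -83.7 rot [-1.7998e+02 -3.0000e-02] share [-0.012  0.011  0.263] turn -0.001 w 70.0 F [ 0.1 -0.2  0. ]
```

View pics/v1.png

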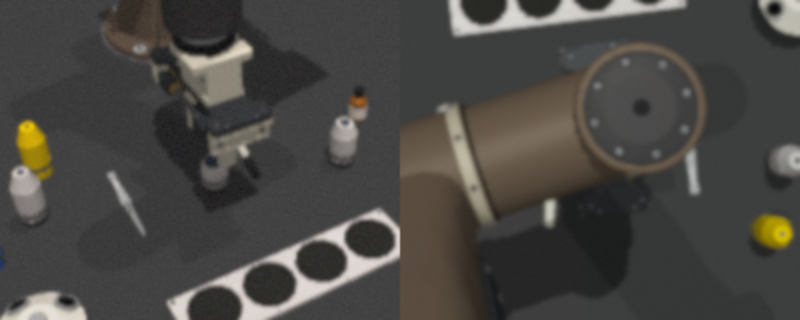

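The gripper sits over objective 1, with a finger on either side in x. Now I'll descend.

Request:
step_arm(plan=[[-0.012, 0.011, 0.07, 0, 70], [-0.012, 0.011, 0.14, 0, 70], [-0.012, 0.011, 0.2, 0, 70], [-0.012, 0.011, 0.235, 0, 70], [-0.012, 0.011, 0.255, 0, 70], [-0.012, 0.011, 0.255, 0, 70], [-0.012, 0.011, 0.255, 0, 70]])

```text
time_s: 2.7
tcp_pos: [0.4298, -0.0646, 0.0117]
eef_rot: [-179.9, 0.0, -83.7]
contact_force: [-0.3, -0.2, 0.4]
gripper_width: 0.0697
gripper_force: 0.0
```

```bash
python3 -c "
from h import *
go(.4297,-.0653,.010)"
```

```text
t 2.7 tcp [ 0.4298 -0.0646  0.0117] yaw -83.7 rot [-1.7993e+02  1.0000e-02] share [0.003 0.001 0.007] turn -0.001 w 69.7 F [-0.3 -0.2  0.4]
```

Request:
step_arm(plan=[[0, 0, 0, 0, 60], [0, 0, 0, 0, 50], [0, 0, 0, 0, 46], [0, 0, 0, 0, 43], [0, 0, 0, 0, 40], [0, 0, 0, 0, 36], [0, 0, 0, 0, 30], [0, 0, 0, 0, 30], [0, 0, 0, 0, 30]])

```text
time_s: 3.45
tcp_pos: [0.4291, -0.0645, 0.0109]
eef_rot: [180.0, -0.0, -83.6]
contact_force: [-1.1, 0.5, 3.9]
gripper_width: 0.0374
gripper_force: 20.0
```

Request:
step_arm(plan=[[0, 0, -0.03, 0, 30], [0, 0, -0.1, 0, 30], [0, 0, -0.18, 0, 30], [0, 0, -0.24, 0, 30], [0, 0, -0.28, 0, 30], [0, 0, -0.28, 0, 30], [0, 0, -0.28, 0, 30]])

```text
time_s: 4.03
tcp_pos: [0.4292, -0.0644, 0.0812]
eef_rot: [-179.9, 0.0, -83.7]
contact_force: [-0.5, -0.7, -1.9]
gripper_width: 0.0376
gripper_force: 20.0
```

```bash
python3 -c "
from h import *
go(.6375,-.1415,.07)"
```

```text
t 4.03 tcp [ 0.4292 -0.0644  0.0812] yaw -83.7 rot [-1.7992e+02  3.0000e-02] share [ 0.398 -0.794  0.045] turn -0.001 w 37.6 F [-0.5 -0.7 -1.9]
```

Request:
step_arm(plan=[[0.03, -0.06, 0, 0, 30], [0.08, -0.16, 0, 0, 30], [0.14, -0.28, 0, 0, 30], [0.2, -0.4, 0, 0, 30], [0.26, -0.52, 0, 0, 30], [0.32, -0.64, 0, 0, 30], [0.37, -0.73, 0.02, 0, 30], [0.398, -0.794, 0.045, 0, 30], [0.398, -0.794, 0.045, 0, 30], [0.398, -0.794, 0.045, 0, 30], [0.398, -0.794, 0.045, 0, 30]])

```text
time_s: 4.95
tcp_pos: [0.636, -0.1414, 0.068]
eef_rot: [179.8, 0.0, -83.7]
contact_force: [-0.4, -0.1, -1.3]
gripper_width: 0.0375
gripper_force: 20.0
```

```bash
python3 -c "
from h import *
for n in ('scene','top'): cv2.imwrite('pics/%s2.png'%n,eyes.capture(n)[:,:,::-1])
a=cv2.imread('pics/scene2.png')[170:310,170:370];b=cv2.imread('pics/top2.png')[80:220,190:390]
cv2.imwrite('pics/v2.png',cv2.resize(np.hstack([a,b]),(800,280)))
go(.6375,-.1415,.024)"
```

```text
t 5.05 tcp [ 0.6365 -0.1412  0.0693] yaw -83.6 rot [1.7995e+02 1.0000e-02] share [ 0.002 -0.004  0.181] turn -0.001 w 37.7 F [-0.3 -0.5 -1.8]
```

View pics/v2.png

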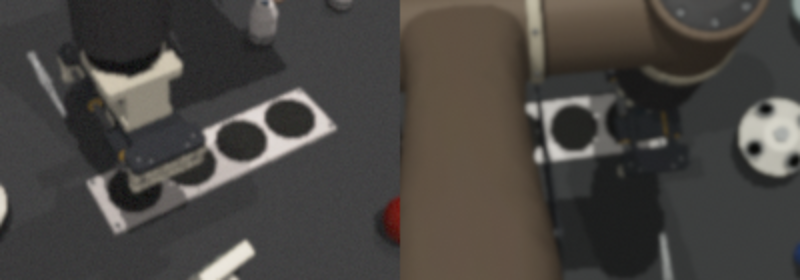

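The gripper, holding objective 1, is over the right-hand seat; the gripper hides the seat's centre. I'll lower it gently.

Request:
step_arm(plan=[[0.002, -0.004, 0.05, 0, 30], [0.002, -0.004, 0.1, 0, 30], [0.002, -0.004, 0.14, 0, 30], [0.002, -0.004, 0.16, 0, 30], [0.002, -0.004, 0.17, 0, 30], [0.002, -0.004, 0.175, 0, 30], [0.002, -0.004, 0.178, 0, 30], [0.002, -0.004, 0.178, 0, 30]])

```text
time_s: 5.72
tcp_pos: [0.6387, -0.1419, 0.0252]
eef_rot: [-180.0, -0.0, -83.6]
contact_force: [0.9, 0.4, -0.6]
gripper_width: 0.0378
gripper_force: 20.0
```

Request:
step_arm(plan=[[0, 0, 0.004, 0, 30], [0, 0, 0.007, 0, 30], [0, 0, 0.009, 0, 30], [0, 0, 0.009, 0, 30]])

```text
time_s: 6.05
tcp_pos: [0.6384, -0.1419, 0.0229]
eef_rot: [-180.0, 0.0, -83.7]
contact_force: [0.3, -0.5, -0.8]
gripper_width: 0.0377
gripper_force: 20.0
```

Request:
step_arm(plan=[[0, 0, 0.003, 0, 30], [0, 0, 0.005, 0, 30], [0, 0, 0.005, 0, 30]])

```text
time_s: 6.3
tcp_pos: [0.6386, -0.1419, 0.022]
eef_rot: [-180.0, -0.0, -83.6]
contact_force: [-0.7, 0.1, 2.5]
gripper_width: 0.0378
gripper_force: 20.0
```

Contact is made (+2.5 N). I'll release slowly and raise.

Request:
step_arm(plan=[[0, 0, 0, 0, 39], [0, 0, 0, 0, 42], [0, 0, 0, 0, 50], [0, 0, 0, 0, 60], [0, 0, 0, 0, 66], [0, 0, 0, 0, 70], [0, 0, -0.08, 0, 70], [0, 0, -0.2, 0, 70], [0, 0, -0.35, 0, 70], [0, 0, -0.5, 0, 70], [0, 0, -0.55, 0, 70], [0, 0, -0.55, 0, 70]])

```text
time_s: 7.3
tcp_pos: [0.641, -0.1421, 0.1644]
eef_rot: [-179.5, -0.1, -83.6]
contact_force: [0.2, -0.0, -0.6]
gripper_width: 0.0704
gripper_force: 0.0
```

```bash
python3 -c "
from h import *
go(.4310,.2685,.15)"
```

```text
t 7.3 tcp [ 0.641  -0.1421  0.1644] yaw -83.6 rot [-1.7954e+02 -8.0000e-02] share [-1.726  0.652  0.058] turn -0.0 w 70.4 F [ 0.2 -0.  -0.6]
```

Request:
step_arm(plan=[[-0.9, 0.34, 0, 0, 70], [-0.9, 0.34, 0, 0, 70], [-0.9, 0.34, 0, 0, 70], [-0.9, 0.34, 0, 0, 70], [-0.9, 0.34, 0, 0, 70], [-0.9, 0.34, 0, 0, 70], [-0.9, 0.34, 0, 0, 70]])

```text
time_s: 7.88
tcp_pos: [0.5268, 0.0761, 0.1591]
eef_rot: [180.0, 0.1, -83.4]
contact_force: [-0.7, -0.4, -0.1]
gripper_width: 0.07
gripper_force: 0.0
```

```bash
python3 -c "
from h import *
go(.4310,.2685,.09)"
```

```text
t 7.88 tcp [0.5268 0.0761 0.1591] yaw -83.4 rot [1.8e+02 5.0e-02] share [-0.808  0.293  0.276] turn 0.003 w 70.0 F [-0.7 -0.4 -0.1]
```

Request:
step_arm(plan=[[-0.808, 0.293, 0, 0, 70], [-0.808, 0.293, 0, 0, 70], [-0.808, 0.293, 0, 0, 70], [-0.808, 0.293, 0, 0, 70], [-0.808, 0.293, 0, 0, 70], [-0.808, 0.293, 0.1, 0, 70], [-0.808, 0.293, 0.22, 0, 70], [-0.808, 0.293, 0.276, 0, 70], [-0.808, 0.293, 0.276, 0, 70], [-0.808, 0.293, 0.276, 0, 70], [-0.808, 0.293, 0.276, 0, 70]])

```text
time_s: 8.8
tcp_pos: [0.4346, 0.2653, 0.0909]
eef_rot: [-179.9, 0.0, -83.7]
contact_force: [0.6, -0.7, 0.5]
gripper_width: 0.0703
gripper_force: 0.0
```

```bash
python3 -c "
from h import *
go(.4310,.2685,.015)
for n in ('scene','top'): cv2.imwrite('pics/%s3.png'%n,eyes.capture(n)[:,:,::-1])
a=cv2.imread('pics/scene3.png')[130:300,200:400];b=cv2.imread('pics/top3.png')[90:260,120:320]
cv2.imwrite('pics/v3.png',cv2.resize(np.hstack([a,b]),(800,340)))"
```

```text
t 8.8 tcp [0.4346 0.2653 0.0909] yaw -83.7 rot [-1.7995e+02  2.0000e-02] share [-0.014  0.013  0.304] turn -0.001 w 70.3 F [ 0.6 -0.7  0.5]
```

View pics/v3.png

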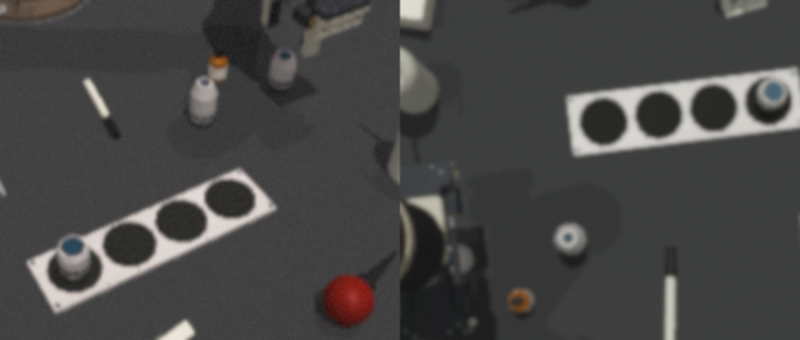

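Objective 1 stands upright inside the right-hand seat. The gripper looks offset from objective 2, so I'll check its projection.

```bash
python3 -c "
from h import *
for n in ('scene','top'):
  m=eyes.camera_model(n);f=192/np.tan(np.radians(m['fov_y']/2));T=m['world_to_cam']
  for P in ((.4346,.2653,.0909),(.3846,.265,.09),(.4846,.265,.09),(.431,.2685,.057),(.4297,.2685,0),(.4346,.2653,.157)):
    q=T@[*P,1];print(n,P,round(m['cx']-f*q[0]/q[2],1),round(m['cy']+f*q[1]/q[2],1))
t=cv2.imread('pics/top3.png')[:,:,::-1];s=cv2.imread('pics/scene3.png')[:,:,::-1]
q=near(s,342,157,6);print('o2 scene',q,onz('scene',*q[:2],.057))
for p,q,h in(((306,136),(236,293-0),.055),):
  pass
p=near(t,304,136,6);q=near(s,236,252,6);print('o1',p,q,tri(p[:2],q[:2]))
"
```

```text
scene (0.4346, 0.2653, 0.0909) 343.5 148.6
scene (0.3846, 0.265, 0.09) 334.3 139.9
scene (0.4846, 0.265, 0.09) 353.1 158.5
scene (0.431, 0.2685, 0.057) 342.1 157.1
scene (0.4297, 0.2685, 0) 339.1 171.7
scene (0.4346, 0.2653, 0.157) 347.1 129.0
top (0.4346, 0.2653, 0.0909) 143.5 216.8
top (0.3846, 0.265, 0.09) 143.7 237.4
top (0.4846, 0.265, 0.09) 143.8 196.4
top (0.431, 0.2685, 0.057) 145.6 218.8
top (0.4297, 0.2685, 0) 150.9 220.0
top (0.4346, 0.2653, 0.157) 136.3 215.8
o2 scene (np.float64(342.0967741935484), np.float64(157.2741935483871), np.float64(62.0)) [0.43194743 0.26795329 0.057     ]
o1 (np.float64(306.36193222782987), np.float64(135.26532083633742), np.float64(1387.0)) (np.float64(235.77465596330276), np.float64(252.77809633027522), np.float64(1744.0)) (array([ 0.63887282, -0.14246592,  0.05405503]), np.float64(1.5547148928242882e-05))
```

Request:
step_arm(plan=[[-0.014, 0.013, 0.02, 0, 70], [-0.014, 0.013, 0.09, 0, 70], [-0.014, 0.013, 0.16, 0, 70], [-0.014, 0.013, 0.23, 0, 70], [-0.014, 0.013, 0.27, 0, 70], [-0.014, 0.013, 0.295, 0, 70], [-0.014, 0.013, 0.295, 0, 70], [-0.014, 0.013, 0.295, 0, 70]])

```text
time_s: 9.57
tcp_pos: [0.4305, 0.2684, 0.0166]
eef_rot: [-180.0, -0.0, -83.6]
contact_force: [0.8, -0.1, -0.4]
gripper_width: 0.0702
gripper_force: 0.0
```

Request:
step_arm(plan=[[0, 0, 0, 0, 60], [0, 0, 0, 0, 50], [0, 0, 0, 0, 46], [0, 0, 0, 0, 43], [0, 0, 0, 0, 40], [0, 0, 0, 0, 36], [0, 0, 0, 0, 30], [0, 0, 0, 0, 30], [0, 0, 0, 0, 30]])

```text
time_s: 10.32
tcp_pos: [0.4305, 0.2683, 0.0165]
eef_rot: [-180.0, 0.0, -83.6]
contact_force: [0.6, 0.3, 2.9]
gripper_width: 0.0372
gripper_force: 20.0
```

Request:
step_arm(plan=[[0, 0, -0.03, 0, 30], [0, 0, -0.1, 0, 30], [0, 0, -0.2, 0, 30], [0, 0, -0.3, 0, 30], [0, 0, -0.38, 0, 30], [0, 0, -0.4, 0, 30], [0, 0, -0.4, 0, 30], [0, 0, -0.4, 0, 30]])

```text
time_s: 10.98
tcp_pos: [0.4298, 0.2677, 0.1157]
eef_rot: [180.0, 0.0, -83.7]
contact_force: [-0.5, 0.6, -2.3]
gripper_width: 0.0375
gripper_force: 20.0
```

```bash
python3 -c "
from h import *
go(.6295,-.0684,.07)"
```

```text
t 10.98 tcp [0.4298 0.2677 0.1157] yaw -83.7 rot [179.96   0.  ] share [ 1.424 -0.646  0.183] turn -0.001 w 37.5 F [-0.5  0.6 -2.3]
```

Request:
step_arm(plan=[[0.04, -0.02, 0, 0, 30], [0.12, -0.055, 0, 0, 30], [0.22, -0.1, 0, 0, 30], [0.34, -0.154, 0, 0, 30], [0.46, -0.209, 0, 0, 30], [0.58, -0.263, 0, 0, 30], [0.7, -0.318, 0, 0, 30], [0.82, -0.372, 0, 0, 30], [0.91, -0.413, 0, 0, 30], [0.95, -0.431, 0, 0, 30], [0.95, -0.431, 0, 0, 30]])

```text
time_s: 11.9
tcp_pos: [0.5636, 0.0413, 0.1143]
eef_rot: [179.8, -0.1, -83.8]
contact_force: [-0.1, -0.6, -1.5]
gripper_width: 0.0375
gripper_force: 20.0
```

```bash
python3 -c "
from h import *
go(.6295,-.0684,.07)"
```

```text
t 11.9 tcp [0.5636 0.0413 0.1143] yaw -83.8 rot [ 1.7982e+02 -6.0000e-02] share [ 0.464 -0.215  0.177] turn -0.004 w 37.5 F [-0.1 -0.6 -1.5]
```

Request:
step_arm(plan=[[0.04, -0.02, 0, 0, 30], [0.12, -0.055, 0, 0, 30], [0.22, -0.1, 0, 0, 30], [0.32, -0.15, 0, 0, 30], [0.41, -0.19, 0.03, 0, 30], [0.46, -0.213, 0.09, 0, 30], [0.464, -0.215, 0.15, 0, 30], [0.464, -0.215, 0.177, 0, 30], [0.464, -0.215, 0.177, 0, 30], [0.464, -0.215, 0.177, 0, 30]])

```text
time_s: 12.73
tcp_pos: [0.6295, -0.0648, 0.0717]
eef_rot: [179.9, -0.0, -83.6]
contact_force: [0.2, 0.5, -1.5]
gripper_width: 0.0376
gripper_force: 20.0
```

```bash
python3 -c "
from h import *
go(.6295,-.0684,.030)"
```

```text
t 12.73 tcp [ 0.6295 -0.0648  0.0717] yaw -83.6 rot [ 1.7992e+02 -1.0000e-02] share [0.014 0.002 0.167] turn 0.0 w 37.6 F [ 0.2  0.5 -1.5]
```

Request:
step_arm(plan=[[0.012, 0, 0.04, 0, 30], [0.012, 0, 0.09, 0, 30], [0.012, 0, 0.13, 0, 30], [0.012, 0, 0.15, 0, 30], [0.012, 0, 0.16, 0, 30], [0.012, 0, 0.165, 0, 30], [0.012, 0, 0.168, 0, 30], [0.012, 0, 0.168, 0, 30]])

```text
time_s: 13.4
tcp_pos: [0.6306, -0.0682, 0.0304]
eef_rot: [-180.0, -0.0, -83.6]
contact_force: [-0.2, 0.6, -2.6]
gripper_width: 0.0374
gripper_force: 20.0
```

Request:
step_arm(plan=[[0, 0, 0.003, 0, 30], [0, 0, 0.006, 0, 30], [0, 0, 0.008, 0, 30], [0, 0, 0.008, 0, 30]])

```text
time_s: 13.73
tcp_pos: [0.6303, -0.0683, 0.0281]
eef_rot: [-180.0, 0.0, -83.7]
contact_force: [-0.4, -0.8, -1.7]
gripper_width: 0.0381
gripper_force: 20.0
```

Request:
step_arm(plan=[[0, 0, 0.002, 0, 30], [0, 0, 0.004, 0, 30], [0, 0, 0.005, 0, 30], [0, 0, 0.005, 0, 30]])

```text
time_s: 14.07
tcp_pos: [0.6304, -0.0683, 0.0275]
eef_rot: [-180.0, -0.0, -83.6]
contact_force: [-2.0, 0.8, 4.2]
gripper_width: 0.0379
gripper_force: 20.0
```

Contact again. Release and raise.

Request:
step_arm(plan=[[0, 0, 0, 0, 39], [0, 0, 0, 0, 42], [0, 0, 0, 0, 50], [0, 0, 0, 0, 60], [0, 0, 0, 0, 66], [0, 0, 0, 0, 70], [0, 0, -0.08, 0, 70], [0, 0, -0.2, 0, 70], [0, 0, -0.35, 0, 70], [0, 0, -0.5, 0, 70], [0, 0, -0.53, 0, 70], [0, 0, -0.53, 0, 70]])

```text
time_s: 15.07
tcp_pos: [0.6325, -0.0682, 0.1636]
eef_rot: [-179.6, -0.0, -83.6]
contact_force: [0.1, 0.5, -0.9]
gripper_width: 0.0702
gripper_force: 0.0
```

```bash
python3 -c "
from h import *
go(.4543,.1214,.105)"
```

```text
t 15.07 tcp [ 0.6325 -0.0682  0.1636] yaw -83.6 rot [-1.7958e+02 -1.0000e-02] share [-0.833  0.624  0.235] turn -0.0 w 70.2 F [ 0.1  0.5 -0.9]
```

Request:
step_arm(plan=[[-0.833, 0.624, 0, 0, 70], [-0.833, 0.624, 0, 0, 70], [-0.833, 0.624, 0, 0, 70], [-0.833, 0.624, 0, 0, 70], [-0.833, 0.624, 0, 0, 70], [-0.833, 0.624, 0, 0, 70], [-0.833, 0.624, 0.1, 0, 70], [-0.833, 0.624, 0.2, 0, 70], [-0.833, 0.624, 0.235, 0, 70], [-0.833, 0.624, 0.235, 0, 70], [-0.833, 0.624, 0.235, 0, 70], [-0.833, 0.624, 0.235, 0, 70]])

```text
time_s: 16.07
tcp_pos: [0.4531, 0.1213, 0.1013]
eef_rot: [-180.0, -0.0, -83.7]
contact_force: [-0.3, 0.3, 0.4]
gripper_width: 0.0701
gripper_force: 0.0
```

```bash
python3 -c "
from h import *
go(.4543,.1214,.025)"
```

```text
t 16.07 tcp [0.4531 0.1213 0.1013] yaw -83.7 rot [-179.96   -0.  ] share [ 0.    -0.005  0.305] turn -0.002 w 70.1 F [-0.3  0.3  0.4]
```

Request:
step_arm(plan=[[0, -0.005, 0.05, 0, 70], [0, -0.005, 0.12, 0, 70], [0, -0.005, 0.19, 0, 70], [0, -0.005, 0.25, 0, 70], [0, -0.005, 0.28, 0, 70], [0, -0.005, 0.295, 0, 70], [0, -0.005, 0.295, 0, 70], [0, -0.005, 0.295, 0, 70]])

```text
time_s: 16.73
tcp_pos: [0.4541, 0.1217, 0.0275]
eef_rot: [-179.9, 0.0, -83.7]
contact_force: [-0.2, -0.8, -0.0]
gripper_width: 0.0703
gripper_force: 0.0
```

Request:
step_arm(plan=[[0, 0, 0, 0, 60], [0, 0, 0, 0, 50], [0, 0, 0, 0, 46], [0, 0, 0, 0, 43], [0, 0, 0, 0, 40], [0, 0, 0, 0, 36], [0, 0, 0, 0, 30], [0, 0, 0, 0, 30], [0, 0, 0, 0, 30]])

```text
time_s: 17.48
tcp_pos: [0.4536, 0.1217, 0.027]
eef_rot: [-180.0, 0.0, -83.6]
contact_force: [-0.3, 0.2, 2.2]
gripper_width: 0.0377
gripper_force: 20.0
```

Request:
step_arm(plan=[[0, 0, -0.03, 0, 30], [0, 0, -0.1, 0, 30], [0, 0, -0.2, 0, 30], [0, 0, -0.26, 0, 30], [0, 0, -0.28, 0, 30], [0, 0, -0.28, 0, 30], [0, 0, -0.28, 0, 30]])

```text
time_s: 18.07
tcp_pos: [0.4529, 0.1213, 0.0963]
eef_rot: [180.0, 0.0, -83.7]
contact_force: [-0.4, -0.8, -3.4]
gripper_width: 0.0378
gripper_force: 20.0
```

```bash
python3 -c "
from h import *
go(.6215,.005,.09)"
```

```text
t 18.07 tcp [0.4529 0.1213 0.0963] yaw -83.7 rot [1.7997e+02 1.0000e-02] share [ 0.537 -0.619  0.025] turn -0.001 w 37.8 F [-0.4 -0.8 -3.4]
```

Request:
step_arm(plan=[[0.03, -0.035, 0, 0, 30], [0.09, -0.104, 0, 0, 30], [0.17, -0.196, 0, 0, 30], [0.25, -0.288, 0, 0, 30], [0.33, -0.38, 0, 0, 30], [0.41, -0.473, 0, 0, 30], [0.48, -0.553, 0, 0, 30], [0.525, -0.605, 0.01, 0, 30], [0.537, -0.619, 0.025, 0, 30], [0.537, -0.619, 0.025, 0, 30], [0.537, -0.619, 0.025, 0, 30], [0.537, -0.619, 0.025, 0, 30]])

```text
time_s: 19.07
tcp_pos: [0.6208, 0.0056, 0.0897]
eef_rot: [179.9, -0.0, -83.6]
contact_force: [-0.2, 0.6, -2.0]
gripper_width: 0.0371
gripper_force: 20.0
```

```bash
python3 -c "
from h import *
go(.6215,.005,.041)"
```

```text
t 19.07 tcp [0.6208 0.0056 0.0897] yaw -83.6 rot [ 1.7989e+02 -1.0000e-02] share [ 0.003 -0.002  0.195] turn -0.001 w 37.1 F [-0.2  0.6 -2. ]
```

Request:
step_arm(plan=[[0.003, -0.002, 0.05, 0, 30], [0.003, -0.002, 0.1, 0, 30], [0.003, -0.002, 0.14, 0, 30], [0.003, -0.002, 0.17, 0, 30], [0.003, -0.002, 0.185, 0, 30], [0.003, -0.002, 0.192, 0, 30], [0.003, -0.002, 0.195, 0, 30], [0.003, -0.002, 0.195, 0, 30]])

```text
time_s: 19.73
tcp_pos: [0.6229, 0.0047, 0.0421]
eef_rot: [-180.0, -0.0, -83.6]
contact_force: [-0.4, 0.6, -3.0]
gripper_width: 0.037
gripper_force: 20.0
```

Request:
step_arm(plan=[[0, 0, 0.003, 0, 30], [0, 0, 0.006, 0, 30], [0, 0, 0.008, 0, 30], [0, 0, 0.008, 0, 30]])

```text
time_s: 20.07
tcp_pos: [0.6227, 0.0045, 0.0399]
eef_rot: [-180.0, 0.0, -83.7]
contact_force: [0.8, 0.2, -1.5]
gripper_width: 0.0373
gripper_force: 20.0
```

Request:
step_arm(plan=[[0, 0, 0.003, 0, 30], [0, 0, 0.005, 0, 30], [0, 0, 0.007, 0, 30], [0, 0, 0.007, 0, 30]])

```text
time_s: 20.4
tcp_pos: [0.6227, 0.0045, 0.0381]
eef_rot: [180.0, -0.0, -83.6]
contact_force: [-0.1, -0.3, -2.6]
gripper_width: 0.0376
gripper_force: 20.0
```

Request:
step_arm(plan=[[0, 0, 0.002, 0, 30], [0, 0, 0.004, 0, 30], [0, 0, 0.004, 0, 30]])

```text
time_s: 20.65
tcp_pos: [0.6228, 0.0045, 0.038]
eef_rot: [-180.0, -0.0, -83.6]
contact_force: [-3.0, 0.5, 5.9]
gripper_width: 0.0373
gripper_force: 20.0
```

Request:
step_arm(plan=[[0, 0, 0, 0, 39], [0, 0, 0, 0, 42], [0, 0, 0, 0, 50], [0, 0, 0, 0, 60], [0, 0, 0, 0, 64], [0, 0, 0, 0, 64], [0, 0, -0.08, 0, 64], [0, 0, -0.2, 0, 64], [0, 0, -0.35, 0, 64], [0, 0, -0.45, 0, 64], [0, 0, -0.48, 0, 64], [0, 0, -0.48, 0, 64]])

```text
time_s: 21.65
tcp_pos: [0.6242, 0.0049, 0.1601]
eef_rot: [-179.7, 0.0, -83.6]
contact_force: [0.2, 0.3, -0.3]
gripper_width: 0.0637
gripper_force: 0.0
```

```bash
python3 -c "
from h import *
go(.3940,-.3105,.12)"
```

```text
t 21.65 tcp [0.6242 0.0049 0.1601] yaw -83.6 rot [-1.797e+02  4.000e-02] share [1.152 1.055 0.16 ] turn -0.001 w 63.7 F [ 0.2  0.3 -0.3]
```

Request:
step_arm(plan=[[0.6, 0.55, 0, -0.5, 64], [0.6, 0.55, 0, -0.5, 64], [0.6, 0.55, 0, -0.5, 64], [0.6, 0.55, 0, -0.5, 64], [0.6, 0.55, 0, -0.5, 64], [0.6, 0.55, 0, -0.5, 64], [0.6, 0.55, 0, -0.5, 64]])

```text
time_s: 22.23
tcp_pos: [0.5008, -0.1611, 0.1561]
eef_rot: [179.9, 0.1, -53.8]
contact_force: [0.6, 0.2, 0.0]
gripper_width: 0.0642
gripper_force: 0.0
```

```bash
python3 -c "
from h import *
go(.3940,-.3105,.125,-53.6)"
```

```text
t 22.23 tcp [ 0.5008 -0.1611  0.1561] yaw -53.8 rot [1.7994e+02 6.0000e-02] share [0.23  0.697 0.124] turn -0.004 w 64.2 F [0.6 0.2 0. ]
```

Request:
step_arm(plan=[[0.23, 0.697, 0, 0, 64], [0.23, 0.697, 0, 0, 64], [0.23, 0.697, 0, 0, 64], [0.23, 0.697, 0, 0, 64], [0.23, 0.697, 0, 0, 64], [0.23, 0.697, 0.06, 0, 64], [0.23, 0.697, 0.12, 0, 64], [0.23, 0.697, 0.12, 0, 64], [0.23, 0.697, 0.12, 0, 64]])

```text
time_s: 22.98
tcp_pos: [0.3962, -0.3088, 0.126]
eef_rot: [179.9, 0.1, -53.6]
contact_force: [-0.0, 0.0, 0.6]
gripper_width: 0.0641
gripper_force: 0.0
```

```bash
python3 -c "
from h import *
go(.3940,-.3105,.036,-53.6)
for n in ('scene','top'): cv2.imwrite('pics/%s4.png'%n,eyes.capture(n)[:,:,::-1])
a=cv2.imread('pics/scene4.png')[100:290,80:340];b=cv2.imread('pics/top4.png')[100:290,180:440]
cv2.imwrite('pics/v4.png',cv2.resize(np.hstack([a,b]),(800,292)))"
```

```text
t 22.98 tcp [ 0.3962 -0.3088  0.126 ] yaw -53.6 rot [1.799e+02 1.300e-01] share [0.    0.011 0.36 ] turn -0.0 w 64.1 F [-0.   0.   0.6]
```

View pics/v4.png

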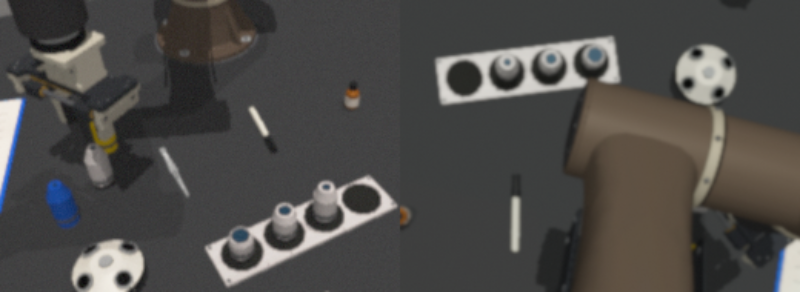

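Objectives 1 to 3 stand in seats 1 to 3. The gripper is above objective 4, clear of the decoys. Descending.

Request:
step_arm(plan=[[0, 0.011, 0.02, 0, 64], [0, 0.011, 0.09, 0, 64], [0, 0.011, 0.16, 0, 64], [0, 0.011, 0.23, 0, 64], [0, 0.011, 0.29, 0, 64], [0, 0.011, 0.33, 0, 64], [0, 0.011, 0.35, 0, 64], [0, 0.011, 0.355, 0, 64], [0, 0.011, 0.355, 0, 64]])

```text
time_s: 23.83
tcp_pos: [0.3944, -0.311, 0.0385]
eef_rot: [180.0, -0.0, -53.6]
contact_force: [-0.8, -0.8, 0.8]
gripper_width: 0.0639
gripper_force: 0.0
```

Request:
step_arm(plan=[[0, 0, 0, 0, 60], [0, 0, 0, 0, 50], [0, 0, 0, 0, 46], [0, 0, 0, 0, 43], [0, 0, 0, 0, 40], [0, 0, 0, 0, 36], [0, 0, 0, 0, 30], [0, 0, 0, 0, 30], [0, 0, 0, 0, 30]])

```text
time_s: 24.58
tcp_pos: [0.394, -0.3111, 0.0385]
eef_rot: [180.0, 0.0, -53.6]
contact_force: [-2.1, -2.2, 4.2]
gripper_width: 0.0377
gripper_force: 20.0
```

Request:
step_arm(plan=[[0, 0, -0.03, 0, 30], [0, 0, -0.1, 0, 30], [0, 0, -0.2, 0, 30], [0, 0, -0.3, 0, 30], [0, 0, -0.4, 0, 30], [0, 0, -0.48, 0, 30], [0, 0, -0.5, 0, 30], [0, 0, -0.5, 0, 30], [0, 0, -0.5, 0, 30]])

```text
time_s: 25.33
tcp_pos: [0.3937, -0.3105, 0.1627]
eef_rot: [-180.0, 0.0, -53.7]
contact_force: [0.4, -0.2, -2.1]
gripper_width: 0.0375
gripper_force: 19.9
```

```bash
python3 -c "
from h import *
go(.48,.078,.16)
go(.613,.0785,.1)"
```

```text
t 25.33 tcp [ 0.3937 -0.3105  0.1627] yaw -53.7 rot [-1.7998e+02  4.0000e-02] share [-1.048 -1.199  0.011] turn 0.499 w 37.5 F [ 0.4 -0.2 -2.1]
t 25.33 tcp [ 0.3937 -0.3105  0.1627] yaw -53.7 rot [-1.7998e+02  4.0000e-02] share [-0.734 -1.629  0.251] turn 0.499 w 37.5 F [ 0.4 -0.2 -2.1]
```

Request:
step_arm(plan=[[-0.02, -0.04, 0, 0.04, 30], [-0.06, -0.13, 0, 0.12, 30], [-0.11, -0.24, 0, 0.22, 30], [-0.16, -0.35, 0, 0.32, 30], [-0.21, -0.46, 0, 0.4, 30], [-0.26, -0.57, 0, 0.46, 30], [-0.31, -0.68, 0, 0.5, 30], [-0.35, -0.77, 0, 0.5, 30], [-0.38, -0.83, 0, 0.5, 30], [-0.39, -0.86, 0, 0.5, 30], [-0.39, -0.86, 0, 0.5, 30]])

```text
time_s: 26.25
tcp_pos: [0.5095, -0.1038, 0.1616]
eef_rot: [179.8, 0.0, -83.6]
contact_force: [-0.2, -0.5, -2.1]
gripper_width: 0.0375
gripper_force: 19.9
```

```bash
python3 -c "
from h import *
go(.613,.0785,.1)"
```

```text
t 26.25 tcp [ 0.5095 -0.1038  0.1616] yaw -83.6 rot [1.7984e+02 1.0000e-02] share [-0.678 -0.493  0.246] turn 0.001 w 37.5 F [-0.2 -0.5 -2.1]
```

Request:
step_arm(plan=[[-0.04, -0.03, 0, 0, 30], [-0.12, -0.087, 0, 0, 30], [-0.22, -0.16, 0, 0, 30], [-0.32, -0.233, 0, 0, 30], [-0.42, -0.305, 0, 0, 30], [-0.52, -0.378, 0, 0, 30], [-0.6, -0.436, 0, 0, 30], [-0.66, -0.48, 0.02, 0, 30], [-0.678, -0.493, 0.1, 0, 30], [-0.678, -0.493, 0.18, 0, 30], [-0.678, -0.493, 0.24, 0, 30], [-0.678, -0.493, 0.246, 0, 30]])

```text
time_s: 27.25
tcp_pos: [0.6106, 0.0759, 0.0975]
eef_rot: [179.6, -0.1, -83.7]
contact_force: [0.0, 0.6, -2.5]
gripper_width: 0.0377
gripper_force: 19.9
```

Request:
step_arm(plan=[[0, 0, 0, 0, 30], [0, 0, 0, 0, 30]])

```text
time_s: 27.42
tcp_pos: [0.6136, 0.0766, 0.1022]
eef_rot: [-180.0, -0.0, -83.7]
contact_force: [-0.3, 0.3, -1.5]
gripper_width: 0.0379
gripper_force: 19.9
```

```bash
python3 -c "
from h import *
go(.613,.0785,.053)"
```

```text
t 27.42 tcp [0.6136 0.0766 0.1022] yaw -83.7 rot [-1.7999e+02 -2.0000e-02] share [-0.008  0.001  0.197] turn -0.001 w 37.9 F [-0.3  0.3 -1.5]
```

Request:
step_arm(plan=[[-0.006, 0, 0.05, 0, 30], [-0.006, 0, 0.1, 0, 30], [-0.006, 0, 0.14, 0, 30], [-0.006, 0, 0.17, 0, 30], [-0.006, 0, 0.185, 0, 30], [-0.006, 0, 0.192, 0, 30], [-0.006, 0, 0.195, 0, 30], [-0.006, 0, 0.195, 0, 30]])

```text
time_s: 28.08
tcp_pos: [0.6134, 0.0786, 0.0534]
eef_rot: [-180.0, 0.0, -83.6]
contact_force: [-0.8, 0.1, -1.7]
gripper_width: 0.0376
gripper_force: 19.9
```

Request:
step_arm(plan=[[0, 0, 0.003, 0, 30], [0, 0, 0.006, 0, 30], [0, 0, 0.008, 0, 30], [0, 0, 0.008, 0, 30]])

```text
time_s: 28.42
tcp_pos: [0.6131, 0.0786, 0.0511]
eef_rot: [-180.0, 0.0, -83.6]
contact_force: [0.0, -0.7, -2.2]
gripper_width: 0.0377
gripper_force: 19.9
```

Request:
step_arm(plan=[[0, 0, 0.003, 0, 30], [0, 0, 0.005, 0, 30], [0, 0, 0.007, 0, 30], [0, 0, 0.007, 0, 30]])

```text
time_s: 28.75
tcp_pos: [0.6131, 0.0786, 0.0495]
eef_rot: [-180.0, -0.0, -83.6]
contact_force: [-1.3, -0.3, 0.8]
gripper_width: 0.0373
gripper_force: 19.9
```

Request:
step_arm(plan=[[0, 0, 0.001, 0, 30], [0, 0, 0.002, 0, 30], [0, 0, 0.002, 0, 30]])

```text
time_s: 29.0
tcp_pos: [0.6131, 0.0785, 0.0495]
eef_rot: [-180.0, -0.0, -83.6]
contact_force: [-3.8, -0.5, 5.7]
gripper_width: 0.0376
gripper_force: 20.0
```

Request:
step_arm(plan=[[0, 0, 0, 0, 39], [0, 0, 0, 0, 42], [0, 0, 0, 0, 50], [0, 0, 0, 0, 60], [0, 0, 0, 0, 64], [0, 0, 0, 0, 64], [0, 0, -0.08, 0, 64], [0, 0, -0.2, 0, 64], [0, 0, -0.35, 0, 64], [0, 0, -0.45, 0, 64], [0, 0, -0.5, 0, 64], [0, 0, -0.5, 0, 64]])

```text
time_s: 30.0
tcp_pos: [0.615, 0.0791, 0.178]
eef_rot: [-179.6, 0.1, -83.6]
contact_force: [0.4, -0.1, 0.7]
gripper_width: 0.0639
gripper_force: 0.0
```

Request:
step_arm(plan=[[0, 0.15, 0, 0, 64], [0, 0.3, 0, 0, 64], [0, 0.45, 0, 0, 64], [0, 0.55, 0, 0, 64], [0, 0.6, 0, 0, 64], [0, 0.6, 0, 0, 64], [0, 0.6, 0, 0, 64], [0, 0.6, 0, 0, 64]])

```text
time_s: 30.67
tcp_pos: [0.465, 0.0624, 0.1738]
eef_rot: [-180.0, -0.0, -83.6]
contact_force: [0.0, -0.6, -0.6]
gripper_width: 0.064
gripper_force: 0.0
```

```bash
python3 -c "
from h import *
for n in ('scene','top'): cv2.imwrite('pics/%s5.png'%n,eyes.capture(n)[:,:,::-1])
a=cv2.imread('pics/scene5.png')[170:310,100:360];b=cv2.imread('pics/top5.png')[90:230,190:450]
cv2.imwrite('pics/v5.png',cv2.resize(np.vstack([a,b]),(557,600)))
go(.6,0,.1)"
```

```text
t 30.77 tcp [0.465  0.0622 0.1735] yaw -83.7 rot [ 1.7998e+02 -2.0000e-02] share [ 0.307 -0.509  0.294] turn -0.001 w 64.1 F [0.7 0.2 0.3]
```

View pics/v5.png

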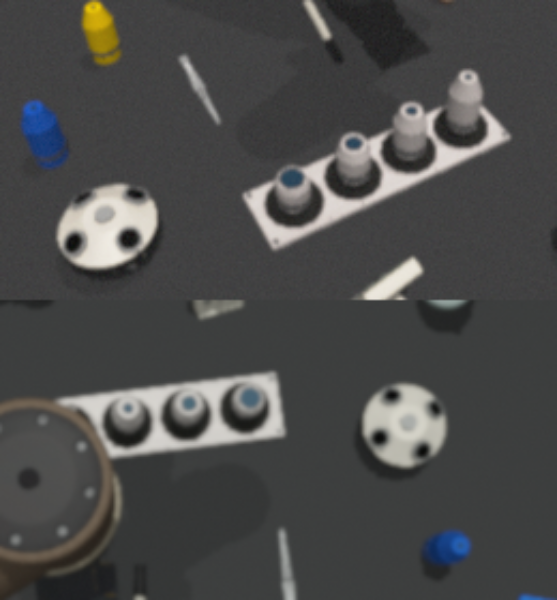

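All four objectives stand upright inside their seats, shortest next to the turret, and nothing else has moved. Handing in.

```bash
python3 -c "
from plant import workorder
print(workorder.close_job())"
```

```text
the job is handed in; nothing more can be done
None
```

The four objectives stand upright in the rack, shortest nearest the turret (seat 1) to longest farthest away (seat 4), and the job was handed in at about 31 s of the 99 s allowed; the call returned no verdict.

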